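# Butt a label holder to its neighbour, push it home behind the ledge lip and hold it

## Task

One of the two parts bins on the low ledge has no label holder in front of it. Take the loose label holder and, in front of that bin, first butt it squarely side to side against the holder already fitted on the ledge so that no gap is left; then push its tongue in behind the ledge's lip until it is fully home against the sprung pad, level with its neighbour. Finish while still holding it pressed home, for the spring would push it out again; leave the bins and the other things where they are.

Things in the scene. Friction and masses are not known exactly. Their poses are not given: they have to be found in the camera images.
- loose_holder: loose label holder, grey plastic, standing on the table. Base 70 mm (x) by 88 mm (y), 8 mm thick; across it an upright label plate, 8 mm thick in x, 84 mm wide, top 70 mm above the table, centred at x = -25 mm, blank paper label facing -x. The base's +x end is the tongue that goes behind the lip. Origin: centre of the underside. Grip the plate from above, fingers closing along x; about 0.13 kg
- fitted_holder: the holder already fitted, fixed and fully home in the middle of the ledge; same shape, size and axes as the loose one (origin: centre of its underside, at table height). The loose one belongs beside it at y = +88 or -88 mm of this frame and, when home, at the same x and yaw
- bin_ledge: fixed low aluminium ledge, 120 mm deep (x, away from robot), 288 mm long (y, to the left). Deck 15 mm high, 11 mm free height below it, end cheeks at y = +-138 mm, rear upstand 34 mm high. The lip is its front edge at x = -60 mm, flared up to x = -67 mm, 19 mm high. A holder's base reaches 26 mm behind the lip edge when home (origin at x = -69 mm). Origin: under the middle, at table height
- bin_labelled: open parts bin 105 x 85 mm, 44 mm high, loose on the middle of the ledge, behind the fitted holder; origin: centre of its underside
- bin_unlabelled: open parts bin 105 x 85 mm, 44 mm high, loose on the ledge at the left or the right (ledge y = about +88 or -88 mm), the one with no label holder in front; origin: centre of its underside; same yaw as the ledge
- solder_reel: reel of solder wire, 57 mm diameter, 32 mm high, standing loose on the ledge at the other end; origin: centre of its underside
- pad_left (a joint): travel in m of the sprung pad under the left (+y) end of the ledge: 0 = out (its face is 18 mm behind the lip edge), 0.008 = pushed fully back to its stop (a holder is home). It starts to give at 4 N and needs about 7.2 N at full travel
- pad_right (a joint): the same for the pad under the right (-y) end of the ledge
- brush: bystander: wooden brush 12x125x21 mm lying on the table at the left
- pump: bystander: desoldering pump 20x195x20 mm lying on the table at the left
- cutters: bystander: cutters 46x140x11 mm lying on the table at the right
- dome: bystander: small clear dome 34x34x22 mm on the table at the left

How it is judged (in metres and radians):
On the way:
1. the loose holder stands squarely butted against the fitted one on the side of the unlabelled bin, gap closed, not yet pushed home (((y of bin_unlabelled in the frame of bin_ledge above 0 m and y of loose_holder in the frame of fitted_holder between 0.08 and 0.0905 m) or (y of bin_unlabelled in the frame of bin_ledge below 0 m and y of loose_holder in the frame of fitted_holder between -0.0905 and -0.08 m)) and x of loose_holder in the frame of fitted_holder between -0.062 and -0.004 m and height (world z) of loose_holder below 0.004 m and angle between the x axis of loose_holder and the x axis of fitted_holder, either way round below 0.06 rad and angle between loose_holder's own z axis and vertical below 0.1 rad), for 0.1 s.
At the end, for the whole second after the job is handed in: beside the fitted holder, on the unlabelled bin's side: pad pushed back over 6.5 of 8 mm, over 3 N of holder on ledge, gap under 2.5 mm, fronts level within 3 mm, square within 0.06 rad, upright and at rest, with the fingers still pressing on the holder (((y of bin_unlabelled in the frame of bin_ledge above 0 m and y of loose_holder in the frame of fitted_holder between 0.08 and 0.0905 m and value of joint pad_left above 0.0065 m and contact force between loose_holder and bin_ledge above 3 N) or (y of bin_unlabelled in the frame of bin_ledge below 0 m and y of loose_holder in the frame of fitted_holder between -0.0905 and -0.08 m and value of joint pad_right above 0.0065 m and contact force between loose_holder and bin_ledge above 3 N)) and x of loose_holder in the frame of fitted_holder between -0.003 and 0.004 m and contact force between the fingers and loose_holder above 1 N and linear speed of loose_holder below 0.02 m/s and angle between the x axis of loose_holder and the x axis of fitted_holder, either way round below 0.06 rad and angle between loose_holder's own z axis and vertical below 0.1 rad); the arm keeps its last pose, push and grip.
It fails at once if a bin or the reel on the ledge shifted by over 20 mm (distance of any of bin_labelled, bin_unlabelled, solder_reel from where it was at the start of the episode above 0.02 m).
It fails at once if another thing on the table shifted by over 20 mm (distance of any of brush, pump, cutters, dome from where it was at the start of the episode above 0.02 m).
It also fails if it takes over 42 s, if anything falls off the work surface, if the arm or the gripper's body presses on something with over 40 N, if the wrist force passes 120 N, or if a joint passes its speed limit or range.

## Robot

A 6-joint arm with a two-finger parallel gripper is mounted at the origin on a cart in front of the work surface, level with it; the furniture and walls round the work are solid. World frame = base frame: x ahead of the robot, y to its left, z up, the work surface at z = 0. Lengths are in mm, angles in rad, forces in N, time in s.
With the tool pointing down it reaches from about 425 to 1125 mm from the base axis. Payload 14.9 kg.
Tool frame: the origin (TCP) lies at the very end of the fingers, on their centre line; the grasp point (between the pads) lies 19 mm behind it (manip.tcp_to_grasp is the distance from the TCP to the grasp point, in mm); z points along the fingers, y is the line along which they close (so a half turn about z gives the same grasp; the last joint's range is limited). The gripper opens to 91 mm and grips with 3 to 60 N. Pads are 32 mm wide; open, the fingers measure 118 mm over their backs; the gripper's body (76 mm by 178 mm) begins 60 mm behind the grasp point.
Start: joints at [-1.336, 0.379, 1.734, -0, 1.028, -0.033], TCP at [185.222, -675.063, 177.732] pointing down, gripper open.
Joint ranges: [-2.77, 2.77], [-0.74, 2.19], [0, 2.66], [-1.06, 4.2], [0.31, 2.87], [-3.08, 3.08]. Speed limits (rad/s): [1.89, 1.89, 2.39, 3.14, 3.14, 3.14].

## Interface

Orientations are given as a rotation vector (axis times angle).
In Python, from cell import manip gives the robot as it stands.
- The arm moves only by the tool jog_arm, never from a script. Its argument "increments" is a list of rows, each a list of 5 numbers: the shift along the tool's x, y, z in mm, then the turn about the tool's z in rad, then the opening, from 0 (shut) to 1 (fully open). A call has 1 to 20 rows; each row is the pose to reach, as a shift and turn from the pose commanded when the call began, along the tool's axes at that moment; what a row does not reach only later rows make up. A row lasts 1/8 s, in which the tool goes at most 62.5 mm and 10.7 degrees, less where a joint would pass 70% of its speed; a pose out of reach is approached as far as the arm can. A call with a gripper value outside its range is refused whole. The fingers move at their own pace and stop on an object; the grip force is fixed at half the most. Time passes only in rows, so rows that repeat a pose let the fingers close. It gives the time, the measured TCP pose, the force, the opening and the grip force at its end, in the units of the state.
- manip.get_obs(): the state, without advancing time (a new reading comes with each control period).
- manip.camera(name): name is "side" or "top"; returns a dict with "image" (420x560x3 uint8, red, green, blue), "mtx" (3x3 intrinsics, pixels), "origin" and "attitude" of the camera in the world. Camera axes: x right, y down, z forward; pixel columns grow to the right and rows downward; lengths in mm; the calibration is good to about 2 mm. A picture is of the moment at which its call begins. There is no depth.
- manip.sign_off(): hands the job in; it is judged then, once.
The state is a dict: "time_s": time; "joint_positions": joint angles; "joint_velocities": joint speeds; "joint_torque": joint torques, N m; "eef_pos": TCP position; "tool_rot": TCP orientation; "force": force on the tool from outside, world axes, zero at the start; "moment": the same for the moment, N m; "gripper_width": opening from 0.0 (shut) to 1.0 (fully open); "finger_force": force on a finger pad.
Only numpy, scipy, OpenCV 4.12 (cv2) and the standard library are available. Lean on these libraries where they do the work, as an engineer would, in place of code of your own. Each camera call takes 0.05 s, during which the arm holds its last target. There are 200 camera calls.

## Working session

There is one attempt and no reset: what is moved stays moved. The work goes in short steps, Python scripts to look and compute and a tool call to move; the robot and the scene stay as the last step left them, time stands still between calls to the robot, and variables do not carry over. Pictures are saved under pics/ and viewed, at most 10 in all, crops included, and the job is handed in when it is done.

Besides the shell and the picture viewer there is one more tool, called after "Request:" by a JSON object that holds its "op" and its "data". jog_arm: Moves the arm, as the interface text tells. Its arguments: {"type":"object","properties":{"increments":{"type":"array"}},"required":["increments"]}

```bash
mkdir -p pics; ls; python3 - <<'E'
from cell import manip
import cv2,json
for n in("top","side"):
    c=manip.camera(n); cv2.imwrite(f"pics/{n}0.png",c["image"][:,:,::-1]); print(n,c["mtx"],c["origin"],c["attitude"])
print(manip.get_obs())
E
```

```text
pics
top [[476.62580301   0.         277.92133222]
 [  0.         476.62580301 206.37582139]
 [  0.           0.           1.        ]] [ 396.97083587   69.38562525 1400.78001406] [-2.12375779  2.17243443 -0.10416335]
side [[383.16071293   0.         286.02222629]
 [  0.         383.16071293 208.59262069]
 [  0.           0.           1.        ]] [290.99402725 541.68848779 922.92132394] [-0.79445929  2.77716    -0.79511368]
{'time_s': 0.1, 'joint_positions': array([-1.33633521e+00,  3.79377446e-01,  1.73470520e+00,  1.41493967e-05,
        1.02849988e+00, -3.32873150e-02]), 'joint_velocities': array([ 0.00045567, -0.00109872, -0.00175549,  0.00203694,  0.00094302,
        0.00094445]), 'joint_torque': array([-2.61499908e-04, -7.65036964e+01, -4.35291874e+01,  6.52023708e-02,
        3.97556322e-02, -1.43167262e-05]), 'eef_pos': array([ 185.10995356, -674.68295493,  177.14746125]), 'tool_rot': array([-3.11250664e+00, -4.19180099e-01,  1.37160414e-04]), 'force': array([0.11814966, 0.49723966, 0.57715864]), 'moment': array([ 0.05259329, -0.01170636, -0.00319676]), 'finger_force': 0.0, 'gripper_width': 1.0015515369104275}
```

View pics/top0.png

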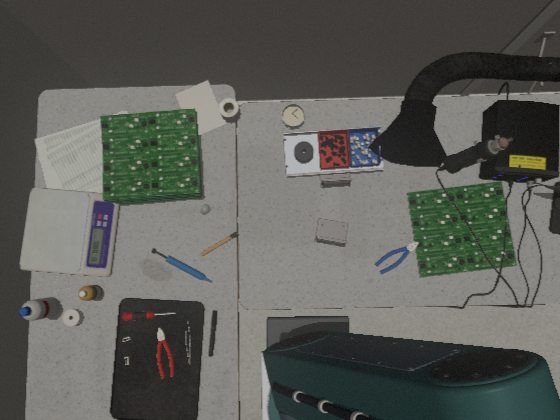

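View pics/side0.png

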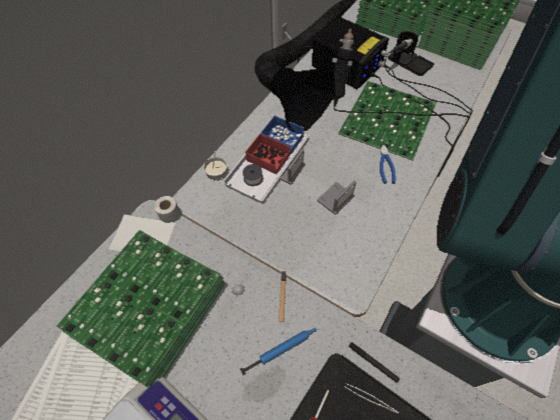

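The top view shows the ledge at about (285–383, 128–177), with the reel at its left, the red bin in the middle and the blue unlabelled bin at the right end under the lamp head. The fitted holder is at (335,181) and the loose one at (332,231). I'll zoom in next.

```bash
python3 - <<'E'
import cv2,numpy as np
t=cv2.imread("pics/top0.png")[110:260,270:430]; s=cv2.imread("pics/side0.png")[70:230,210:410]
cv2.imwrite("pics/t1.png",cv2.convertScaleAbs(cv2.resize(t,None,fx=4,fy=4,interpolation=cv2.INTER_CUBIC),alpha=1.5))
cv2.imwrite("pics/s1.png",cv2.convertScaleAbs(cv2.resize(s,None,fx=3.75,fy=3.75,interpolation=cv2.INTER_CUBIC),alpha=1.5))
E
```

```text
(no output)
```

View pics/t1.png

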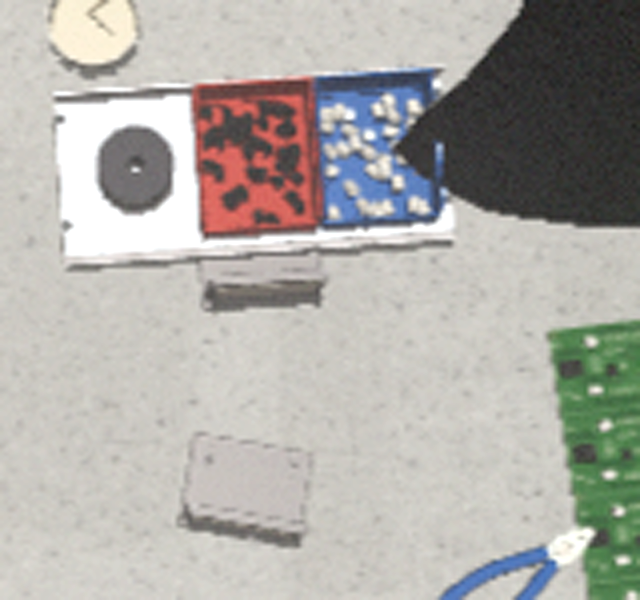

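View pics/s1.png

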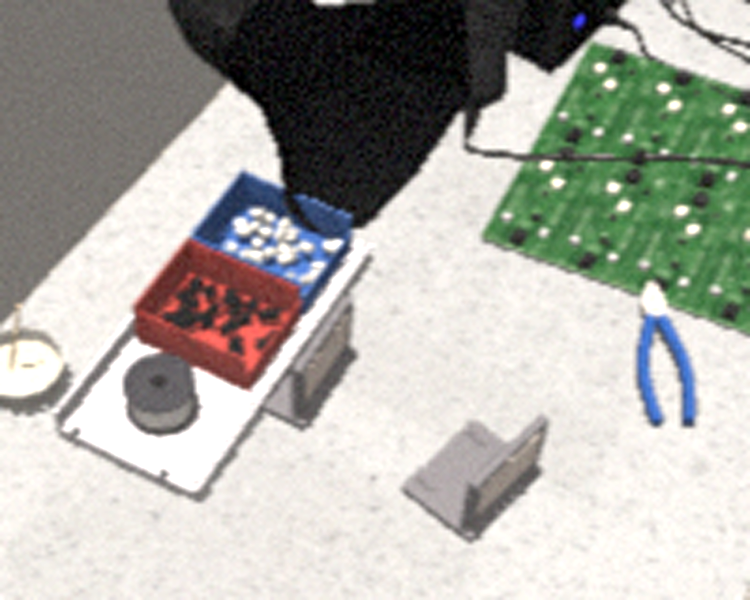

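The crops show the loose holder's tongue toward the ledge, yawed clockwise by a few degrees. The fitted holder sits at crop (205–322, 260–305), and the hood's tip overhangs the right bin at crop (395,145). I'll measure the positions and the hood height.

```bash
cat > h.py <<'E'
import numpy as np,cv2
from scipy.spatial.transform import Rotation as R
K={"top":np.array([[476.6258,0,277.9213],[0,476.6258,206.3758],[0,0,1]]),"side":np.array([[383.1607,0,286.0222],[0,383.1607,208.5926],[0,0,1]])}
O={"top":np.array([396.9708,69.3856,1400.78]),"side":np.array([290.994,541.6885,922.9213])}
A={"top":R.from_rotvec([-2.12375779,2.17243443,-0.10416335]).as_matrix(),"side":R.from_rotvec([-0.79445929,2.77716,-0.79511368]).as_matrix()}
def ray(n,p): return A[n]@np.linalg.solve(K[n],np.array([p[0],p[1],1.]))
def plane(n,p,z): d=ray(n,p); return O[n]+d*(z-O[n][2])/d[2]
def proj(n,X): q=K[n]@(A[n].T@(np.asarray(X,float)-O[n])); return q[:2]/q[2]
def tri(pt,ps):
    d=[ray("top",pt),ray("side",ps)]; M=[];b=[]
    for n,v in zip(("top","side"),d):
        v=v/np.linalg.norm(v); P=np.eye(3)-np.outer(v,v); M.append(P); b.append(P@O[n])
    return np.linalg.solve(sum(M),sum(b))
ct=lambda x,y:(270+(x+.5)/4-.5,110+(y+.5)/4-.5)
cs=lambda x,y:(210+(x+.5)/3.75-.5,70+(y+.5)/3.75-.5)
E
python3 - <<'E'
from h import *
np.set_printoptions(precision=1,suppress=True)
print("hood tip proj in side crop for z:")
for name,p in(("tip",(395,145)),("bot",(560,222)),("bot2",(470,205))):
  for z in (60,100,150,200,250,300,400): 
    X=plane("top",ct(*p),z); q=proj("side",X); print(name,z,X,(q-[210,70])*3.75)
P=lambda *a:print(*a)
P("ledge FL,FR top z19",plane("top",ct(68,265),19),plane("top",ct(453,241),19)); 
P("ledge FL,FR side",plane("side",cs(200,497),19),plane("side",cs(371,255),19))
P("fitted plate top corners(front-top edge lower) top",plane("top",ct(206,284),70),plane("top",ct(322,275),70))
P("loose tongue corners z8 top",plane("top",ct(196,434),8),plane("top",ct(312,451),8))
P("side",plane("side",cs(403,490),8),plane("side",cs(472,421),8))
P("loose plate bottom front top",plane("top",ct(181,525),0),plane("top",ct(299,545),0))
P("loose plate top z70, top:",plane("top",ct(187,505),70),plane("top",ct(306,526),70))
P("loose plate top z70, side:",plane("side",cs(472,489),70),plane("side",cs(545,418),70))
P("fitted plate top z70, side:",plane("side",cs(302,372),70),plane("side",cs(352,302),70))
E
```

```text
hood tip proj in side crop for z:
tip 60 [ 727.8 -163.6   60. ] [280.4 214.1]
tip 100 [ 717.9 -156.6  100. ] [286.5 188.5]
tip 150 [ 705.6 -147.9  150. ] [294.8 153.9]
tip 200 [ 693.3 -139.2  200. ] [303.8 115.9]
tip 250 [ 680.9 -130.6  250. ] [313.8  74.1]
tip 300 [ 668.6 -121.9  300. ] [324.9  27.8]
tip 400 [ 643.9 -104.5  400. ] [351.  -81.3]
bot 60 [ 668.7 -277.9   60. ] [412.2 156.7]
bot 100 [ 660.5 -267.5  100. ] [418.7 131.7]
bot 150 [ 650.4 -254.6  150. ] [427.5  97.8]
bot 200 [ 640.3 -241.6  200. ] [437.1  60.6]
bot 250 [ 630.2 -228.7  250. ] [447.7  19.6]
bot 300 [ 620.  -215.7  300. ] [459.4 -25.6]
bot 400 [ 599.8 -189.8  400. ] [ 487.  -132.4]
bot2 60 [ 682.7 -214.8   60. ] [360.  196.7]
bot2 100 [ 674.1 -206.4  100. ] [366.4 171.3]
bot2 150 [ 663.5 -195.8  150. ] [375.  136.9]
bot2 200 [ 652.8 -185.2  200. ] [384.5  99.2]
bot2 250 [ 642.2 -174.6  250. ] [395.   57.6]
bot2 300 [ 631.5 -164.   300. ] [406.5  11.7]
bot2 400 [ 610.2 -142.8  400. ] [433.8 -96.8]
ledge FL,FR top z19 [654.3  72.6  19. ] [ 664.9 -209.8   19. ]
ledge FL,FR side [649.2  78.   19. ] [ 661.5 -198.7   19. ]
fitted plate top corners(front-top edge lower) top [628.6 -24.6  70. ] [ 633.  -106.5   70. ]
loose tongue corners z8 top [528.3 -18.1   8. ] [ 513.9 -102.3    8. ]
side [526.3 -14.8   8. ] [512.1 -99.8   8. ]
loose plate bottom front top [462.4  -5.5   0. ] [445.9 -91.1   0. ]
loose plate top z70, top: [473.   -6.4  70. ] [456.5 -88.4  70. ]
loose plate top z70, side: [469.2  -3.8  70. ] [453.  -87.2  70. ]
fitted plate top z70, side: [626.  -28.8  70. ] [ 628.8 -107.3   70. ]
```

```bash
python3 - <<'E'
import cv2,numpy as np
t=cv2.imread("pics/top0.png")[85:185,350:450]; s=cv2.imread("pics/side0.png")[40:140,250:350]
i=np.hstack([cv2.resize(x,(400,400),interpolation=cv2.INTER_CUBIC) for x in(t,s)])
cv2.imwrite("pics/hood.png",(255*(i/255.)**.35).astype(np.uint8))
E
```

```text
(no output)
```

View pics/hood.png

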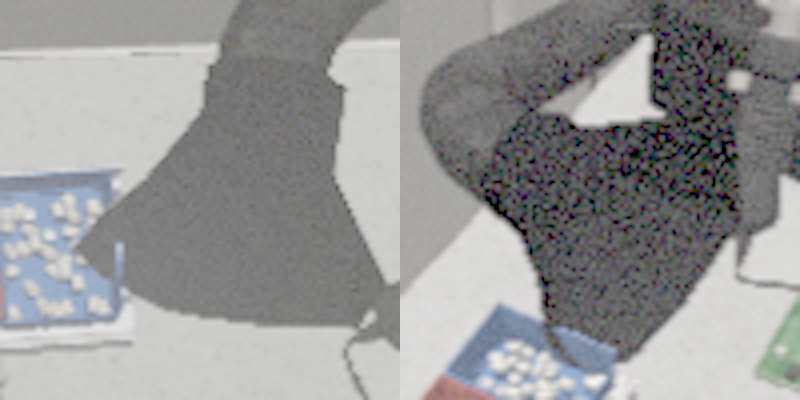

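The hood's tip meets the top of the blue bin's right wall (left panel, 120,245–300), so it hangs low. I'll triangulate its height and compute the grasp approach.

```bash
cat >> h.py <<'E'
def step(pos,yaw):
    """tool-frame shift and turn taking the TCP to pos with closing axis along holder x (yaw)"""
    from cell import manip
    o=manip.get_obs(); M=R.from_rotvec(o["tool_rot"]).as_matrix()
    d=M.T@(np.asarray(pos)-o["eef_pos"]); a=M.T@np.array([np.cos(yaw),np.sin(yaw),0])
    t=np.arctan2(-a[0],a[1]); t=(t+np.pi/2)%np.pi-np.pi/2
    return d.round(1),round(t,3),o["joint_positions"].round(2),o["eef_pos"].round(1)
E
python3 - <<'E'
from h import *
np.set_printoptions(precision=1,suppress=True)
T=lambda x,y:(350+x/4,85+y/4); S=lambda x,y:(250+(x-400)/4,40+y/4)
print("neck",tri(T(275,75),S(620,115)))
for z in(40,60,80,110,140): print(z,"side low",plane("side",S(620,362),z),"side left",plane("side",S(550,320),z), "top leftline",plane("top",T(140,190),z))
for p in((480,-430,180),(467,-25,120)): print(step(p,-.195))
E
```

```text
neck [ 771.  -284.9  188.5]
40 side low [ 677.1 -201.2   40. ] side left [ 746.7 -210.4   40. ] top leftline [ 771.3 -217.    40. ]
60 side low [ 668.4 -184.3   60. ] side left [ 736.4 -193.3   60. ] top leftline [ 765.8 -212.8   60. ]
80 side low [ 659.6 -167.5   80. ] side left [ 726.1 -176.3   80. ] top leftline [ 760.3 -208.6   80. ]
110 side low [ 646.5 -142.3  110. ] side left [ 710.6 -150.8  110. ] top leftline [ 752.  -202.3  110. ]
140 side low [ 633.4 -117.   140. ] side left [ 695.1 -125.2  140. ] top leftline [ 743.8 -196.   140. ]
(array([ 349.1, -158. ,   -2.7]), np.float64(-1.108), array([-1.3,  0.4,  1.7,  0. ,  1. , -0. ]), array([ 185.1, -674.7,  177.1]))
(array([ 443.7, -551.9,   57.7]), np.float64(-1.108), array([-1.3,  0.4,  1.7,  0. ,  1. , -0. ]), array([ 185.1, -674.7,  177.1]))
```

Request:
{"op": "jog_arm", "data": {"increments": [[349,-158,0,-1.108,1],[349,-158,0,-1.108,1],[349,-158,0,-1.108,1],[349,-158,0,-1.108,1],[349,-158,0,-1.108,1],[349,-158,0,-1.108,1],[349,-158,0,-1.108,1],[349,-158,0,-1.108,1],[444,-552,30,-1.108,1],[444,-552,30,-1.108,1],[444,-552,30,-1.108,1],[444,-552,30,-1.108,1],[444,-552,58,-1.108,1],[444,-552,58,-1.108,1],[444,-552,58,-1.108,1],[444,-552,58,-1.108,1],[444,-552,58,-1.108,1],[444,-552,58,-1.108,1],[444,-552,58,-1.108,1],[444,-552,58,-1.108,1]]}}

```text
time_s: 2.6
eef_pos: [467.4, -25.7, 119.8]
tool_rot: [2.428, 1.994, 0.0]
force: [-0.2, 0.1, 0.4]
gripper_width: 0.997
finger_force: 0.0
```

```bash
python3 - <<'E'
from h import *
print(step((471,-27,34),-.195))
E
```

```text
(array([-0.6,  3.8, 85.8]), np.float64(-0.001), array([-0.1 ,  0.1 ,  2.22, -0.  ,  0.82,  0.09]), array([467.4, -25.7, 119.8]))
```

Request:
{"op": "jog_arm", "data": {"increments": [[-1,4,20,0,1],[-1,4,40,0,1],[-1,4,60,0,1],[-1,4,80,0,1],[-1,4,86,0,1],[-1,4,86,0,1],[-1,4,86,0,0],[-1,4,86,0,0],[-1,4,86,0,0],[-1,4,86,0,0],[-1,4,86,0,0],[-1,4,86,0,0],[-1,4,86,0,0],[-1,4,86,0,0],[-1,4,86,0,0],[-1,4,86,0,0]]}}

```text
time_s: 4.6
eef_pos: [471.5, -27.0, 34.1]
tool_rot: [2.427, 1.994, 0.001]
force: [-0.1, 1.3, 5.9]
gripper_width: 0.002
finger_force: 2.8
```

```bash
python3 - <<'E'
from h import *
from cell import manip
cv2.imwrite("pics/g1.png",np.hstack([cv2.resize(manip.camera(n)["image"][r:r+100,c:c+100,::-1],(400,400),interpolation=cv2.INTER_CUBIC) for n,r,c in(("top",180,285),("side",140,280))]))
E
```

```text
(no output)
```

View pics/g1.png

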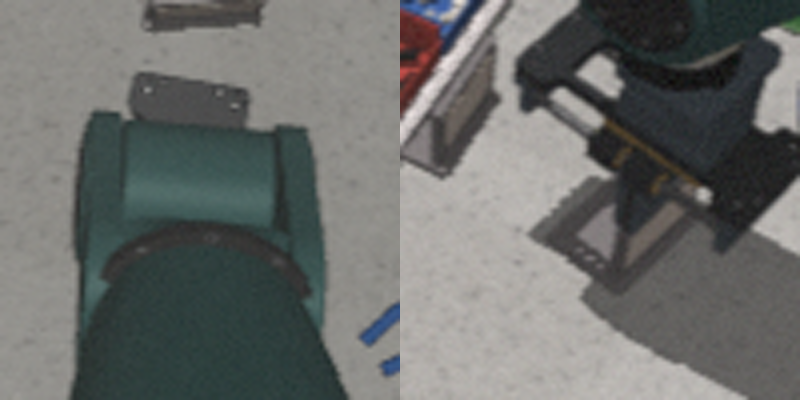

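The reported width of 0.002 looks like closing on nothing, though the side panel shows the fingers at about (640,200) beside the plate. I'll zoom in on that.

```bash
python3 - <<'E'
from h import *
from cell import manip
c=manip.camera("side")["image"][165:225,315:375,::-1]
cv2.imwrite("pics/g2.png",(255*(cv2.resize(c,(600,600),interpolation=cv2.INTER_CUBIC)/255.)**.5).astype(np.uint8))
np.set_printoptions(precision=2,suppress=True); o=manip.get_obs(); print(o["gripper_width"],o["finger_force"],o["force"],o["moment"])
for X in((471,-27,34),(467,-46.5,70)): print((proj("side",X)-[315,165])*10)
E
```

```text
0.0034973249063921593 2.709049366239924 [0.17 0.34 6.03] [-0.04  0.03  0.01]
[223.71 359.01]
[286.28 241.98]
```

View pics/g2.png

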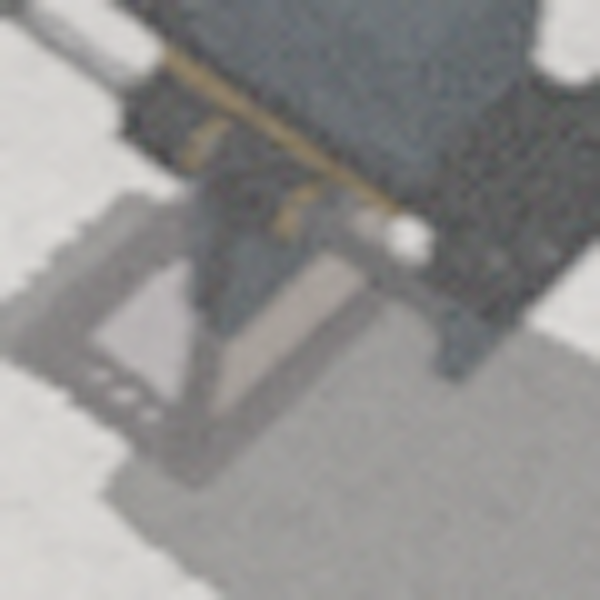

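The fingers' yellow marks are about 11 px (22 mm) apart, at (205,145) and (300,205), which suggests the plate is between them. A small lift will tell.

Request:
{"op": "jog_arm", "data": {"increments": [[0,0,-4,0,0],[0,0,-8,0,0],[0,0,-12,0,0],[0,0,-15,0,0],[0,0,-15,0,0],[0,0,-15,0,0]]}}

```text
time_s: 5.5
eef_pos: [471.0, -27.0, 48.7]
tool_rot: [-2.427, -1.995, 0.0]
force: [0.1, 0.4, 0.2]
gripper_width: 0.007
finger_force: 0.0
```

```bash
python3 - <<'E'
from h import *
from cell import manip
i=[]
for n,r,c in(("top",180,285),("side",150,290)): i.append(cv2.resize(manip.camera(n)["image"][r:r+80,c:c+80,::-1],(400,400),interpolation=cv2.INTER_CUBIC))
cv2.imwrite("pics/g3.png",(255*(np.hstack(i)/255.)**.5).astype(np.uint8))
o=manip.get_obs(); print(o["gripper_width"],o["finger_force"],o["force"],o["moment"])
E
```

```text
0.00667967745639256 0.0 [-0.40491966 -0.28649129 -0.82889658] [-0.01272289 -0.1233074  -0.01668941]
```

View pics/g3.png

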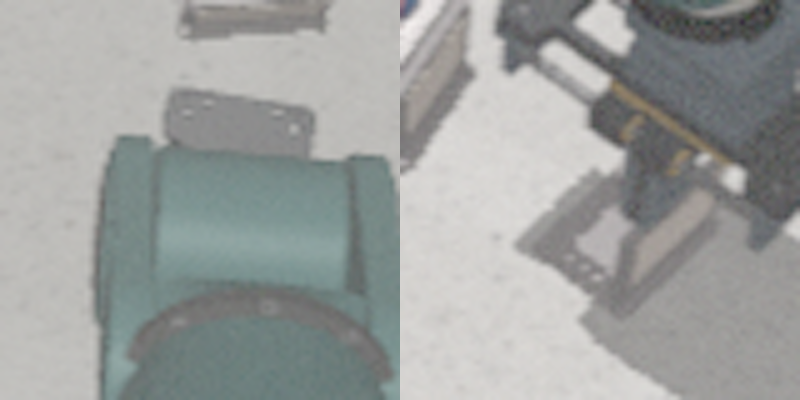

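The side panel shows the plate still standing on the table, its label unobstructed, with the shut fingers at about (640,225). The grasp missed, so I'll check by projection where the fingers sit relative to the plate.

```bash
python3 - <<'E'
from h import *
np.set_printoptions(precision=1,suppress=True)
f=lambda X:(proj("side",X)-[290,150])*5+[400,0]
g=lambda X:(proj("top",X)-[285,180])*5
print("tcp",f((471,-27,49)),"grasp",f((471,-27,68)),"110",f((471,-27,127)))
Rz=R.from_euler("z",-.195).as_matrix(); o=np.array([490,-52,0])
for n,l in(("tongueL",(35,44,8)),("tongueR",(35,-44,8)),("frontL",(-35,44,0)),("frontR",(-35,-44,0)),("plTopL",(-29,42,70)),("plTopR",(-29,-42,70)),("plBotL",(-29,42,8))):
    X=o+Rz@l; print(n,X,f(X),g(X))
q=lambda x,y:plane("side",(290+(x-400)/5,150+y/5),0)
print(q(515,243),q(600,175),q(620,318),[plane("top",(285+a/5,180+b/5),z) for a,b in((170,92),(315,115)) for z in (0,150)])
E
```

```text
tcp [640.1 239.6] grasp [644.4 220.1] 110 [658.5 155.6]
tongueL [532.9 -15.6   8. ] [526.2 245.3] [163.7 183. ]
tongueR [ 515.8 -101.9    8. ] [623.6 154.3] [312.5 208.6]
frontL [464.2  -2.1   0. ] [619.6 324.4] [143.3 301.5]
frontR [447.1 -88.4   0. ] [715.8 229.5] [292.1 327.4]
plTopL [469.7  -5.2  70. ] [628.  247.9] [154.9 285.3]
plTopR [453.4 -87.6  70. ] [724.5 154.7] [304.3 311.2]
plBotL [469.7  -5.2   8. ] [615.2 308.6] [149.1 291.2]
[541.2 -18.4   0. ] [522.5 -86.8   0. ] [466.   -5.9   0. ] [array([587.7, -21.5,   0. ]), array([567.2, -11.8, 150. ]), array([ 571.9, -106.6,    0. ]), array([553.1, -87.7, 150. ])]
```

The fingers projected next to the plate, yet the width read zero. I'll repeat the grasp in stages, capturing a frame at each one for a single montage.

Request:
{"op": "jog_arm", "data": {"increments": [[0,0,-20,0,0],[0,0,-40,0,0],[0,0,-40,0,1],[0,0,-40,0,1],[0,0,-40,0,1],[0,0,-40,0,1],[0,0,-40,0,1],[0,0,-40,0,1],[0,0,-40,0,1]]}}

```text
time_s: 6.72
eef_pos: [471.1, -27.0, 88.7]
tool_rot: [2.427, 1.995, 0.0]
force: [0.0, 0.3, 0.7]
gripper_width: 0.741
finger_force: 0.0
```

```bash
cat > snap.py <<'E'
import sys,cv2
from cell import manip
o=manip.get_obs(); print(o["gripper_width"],o["finger_force"],o["force"].round(1),o["eef_pos"].round(1))
cv2.imwrite(f"/tmp/{sys.argv[1]}.png",manip.camera("side")["image"][150:225,290:390,::-1])
E
python3 snap.py a
```

```text
0.7413401359255583 0.0 [0.  0.3 0.7] [471.1 -27.   88.7]
```

Request:
{"op": "jog_arm", "data": {"increments": [[0,0,20,0,1],[0,0,40,0,1],[0,0,58,0,1],[0,0,58,0,1]]}}

```text
time_s: 7.28
eef_pos: [470.2, -26.9, 29.9]
tool_rot: [-2.426, -1.994, 0.002]
force: [-0.1, 0.4, 1.4]
gripper_width: 0.996
finger_force: 0.0
```

```bash
python3 snap.py b
```

```text
0.9963767831879695 0.0 [-0.1  0.4  1.4] [470.2 -26.9  29.9]
```

Request:
{"op": "jog_arm", "data": {"increments": [[0,0,0,0,0.3],[0,0,0,0,0.3],[0,0,0,0,0.3],[0,0,0,0,0.3],[0,0,0,0,0.3]]}}

```text
time_s: 7.95
eef_pos: [471.1, -27.0, 30.8]
tool_rot: [2.427, 1.995, 0.0]
force: [0.1, -0.3, -0.1]
gripper_width: 0.482
finger_force: 0.0
```

```bash
python3 snap.py c; python3 - <<'E'
import cv2,numpy as np
i=[cv2.resize(cv2.imread(f"/tmp/{k}.png"),(400,300),interpolation=cv2.INTER_CUBIC) for k in "abc"]; i.append(i[2]*0)
m=np.vstack([np.hstack(i[:2]),np.hstack(i[2:])]); cv2.imwrite("pics/m.png",(255*(m/255.)**.5).astype(np.uint8))
E
```

```text
0.482055415421648 0.0 [ 0.1 -0.3 -0.1] [471.1 -27.   30.8]
```

View pics/m.png

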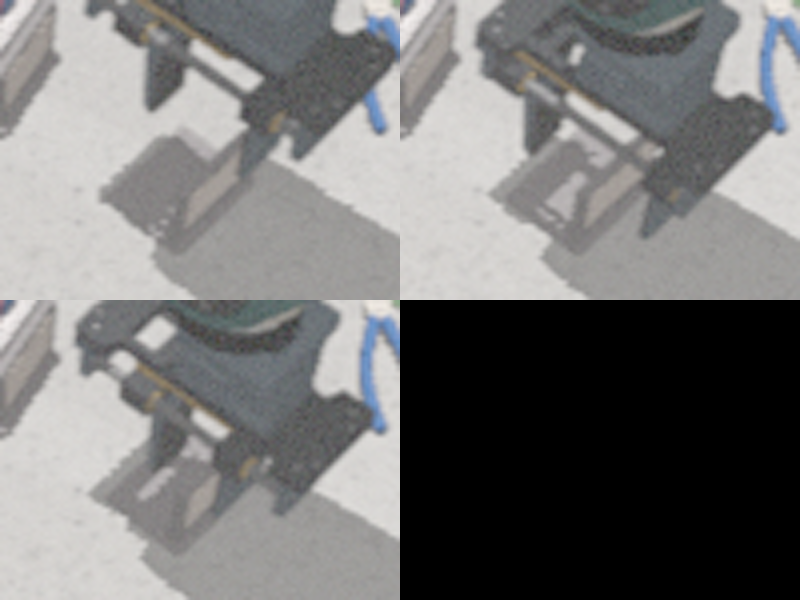

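Panels a–c show the two fingers straddling the plate correctly. I'll close slowly and watch the width.

Request:
{"op": "jog_arm", "data": {"increments": [[0,0,0,0,0.0],[0,0,0,0,0.0],[0,0,0,0,0.0]]}}

```text
time_s: 8.38
eef_pos: [471.0, -27.0, 30.7]
tool_rot: [-2.427, -1.995, 0.0]
force: [0.9, -0.4, 0.1]
gripper_width: 0.11
finger_force: 0.0
```

Request:
{"op": "jog_arm", "data": {"increments": [[0,0,0,0,0.0],[0,0,0,0,0.0]]}}

```text
time_s: 8.62
eef_pos: [471.1, -27.0, 30.7]
tool_rot: [-2.427, -1.995, -0.0]
force: [0.3, -0.1, -0.5]
gripper_width: 0.086
finger_force: 30.0
```

Request:
{"op": "jog_arm", "data": {"increments": [[0,0,0,0,0.0],[0,0,0,0,0.0]]}}

```text
time_s: 8.88
eef_pos: [471.1, -27.0, 30.7]
tool_rot: [-2.427, -1.995, 0.0]
force: [0.4, 0.3, -0.6]
gripper_width: 0.082
finger_force: 30.0
```

```bash
python3 - <<'E'
from h import *
for p in((471,-27,43),(530,-105,43),(555,-168,43),(597,-165,43),(597,-165,30.7)): print(p,step(p,.042)[:2])
E
```

```text
(471, -27, 43) (array([ -0. ,  -0.1, -12.3]), np.float64(-0.237))
(530, -105, 43) (array([-65.1,  72.9, -12.3]), np.float64(-0.237))
(555, -168, 43) (array([-122.1,  109.7,  -12.3]), np.float64(-0.237))
(597, -165, 43) (array([-111. ,  150.3,  -12.3]), np.float64(-0.237))
(597, -165, 30.7) (array([-111. ,  150.3,    0. ]), np.float64(-0.237))
```

Request:
{"op": "jog_arm", "data": {"increments": [[0,0,-4,0,0],[0,0,-8,0,0],[0,0,-12,0,0],[0,0,-12,0,0]]}}

```text
time_s: 9.38
eef_pos: [471.3, -27.0, 43.1]
tool_rot: [2.427, 1.994, 0.001]
force: [0.5, 0.1, -1.6]
gripper_width: 0.077
finger_force: 30.0
```

Request:
{"op": "jog_arm", "data": {"increments": [[-22,24,0,-0.05,0],[-44,48,0,-0.1,0],[-65,73,0,-0.15,0],[-85,85,0,-0.2,0],[-104,98,0,-0.237,0],[-122,110,0,-0.237,0],[-119,125,0,-0.237,0],[-115,138,0,-0.237,0],[-111,150,0,-0.237,0],[-111,150,0,-0.237,0],[-111,150,4,-0.237,0],[-111,150,7,-0.237,0],[-111,150,9,-0.237,0],[-111,150,10,-0.237,0],[-111,150,11,-0.237,0],[-111,150,11,-0.237,0]]}}

```text
time_s: 11.38
eef_pos: [596.7, -165.0, 31.7]
tool_rot: [-2.174, -2.268, 0.0]
force: [0.4, 0.4, -0.2]
gripper_width: 0.079
finger_force: 30.0
```

```bash
python3 - <<'E'
from h import *
from cell import manip
print(step((597,-145,30.7),.042)); o=manip.get_obs(); print(o["force"],o["gripper_width"],o["finger_force"])
c={n:manip.camera(n)["image"][:,:,::-1] for n in("top","side")}
for n in c: cv2.imwrite(f"/tmp/{n}2.png",c[n])
a=cv2.resize(c["side"][85:160,260:360],(800,600),interpolation=cv2.INTER_CUBIC)
cv2.imwrite("pics/n1.png",(255*(a/255.)**.6).astype(np.uint8))
E
```

```text
(array([20. ,  1.2,  1. ]), np.float64(-0.0), array([-0.31,  0.46,  1.95, -0.  ,  0.74, -0.35]), array([ 596.7, -165. ,   31.7]))
[ 0.4294032   0.37436995 -0.18834091] 0.07879855811994126 29.997392892837524
```

Request:
{"op": "jog_arm", "data": {"increments": [[5,0,0.5,0,0],[10,0,0.5,0,0],[15,0,0.5,0,0],[17,0,0.5,0,0],[17,0,0.5,0,0]]}}

```text
time_s: 12.1
eef_pos: [596.0, -147.8, 31.3]
tool_rot: [2.174, 2.268, 0.0]
force: [-0.6, -0.7, -1.3]
gripper_width: 0.084
finger_force: 30.0
```

Request:
{"op": "jog_arm", "data": {"increments": [[1,0,0,0,0],[2,0,0,0,0],[3,0,0,0,0],[3,0,0,0,0]]}}

```text
time_s: 12.6
eef_pos: [595.8, -144.9, 31.2]
tool_rot: [-2.174, -2.268, 0.0]
force: [-0.7, 0.3, -1.4]
gripper_width: 0.084
finger_force: 30.0
```

Request:
{"op": "jog_arm", "data": {"increments": [[1,0,0,0,0],[2,0,0,0,0],[3,0,0,0,0],[3,0,0,0,0]]}}

```text
time_s: 13.1
eef_pos: [595.7, -141.9, 31.2]
tool_rot: [-2.174, -2.268, -0.0]
force: [0.3, -0.6, -2.0]
gripper_width: 0.082
finger_force: 30.0
```

Request:
{"op": "jog_arm", "data": {"increments": [[1,0,0,0,0],[2,0,0,0,0],[2,0,0,0,0]]}}

```text
time_s: 13.48
eef_pos: [595.7, -139.9, 31.2]
tool_rot: [2.174, 2.268, 0.0]
force: [0.4, -0.5, -1.2]
gripper_width: 0.082
finger_force: 30.0
```

Request:
{"op": "jog_arm", "data": {"increments": [[1,0,0,0,0],[2,0,0,0,0],[2,0,0,0,0]]}}

```text
time_s: 13.85
eef_pos: [595.6, -137.9, 31.2]
tool_rot: [-2.174, -2.268, -0.0]
force: [-0.7, 0.4, -1.1]
gripper_width: 0.078
finger_force: 30.0
```

Request:
{"op": "jog_arm", "data": {"increments": [[1,0,0,0,0],[1.5,0,0,0,0],[1.5,0,0,0,0]]}}

```text
time_s: 14.22
eef_pos: [595.6, -136.7, 31.3]
tool_rot: [2.174, 2.267, -0.0]
force: [-0.7, -2.8, 0.8]
gripper_width: 0.077
finger_force: 30.0
```

Request:
{"op": "jog_arm", "data": {"increments": [[1,0,0,0,0],[1.5,0,0,0,0],[1.5,0,0,0,0]]}}

```text
time_s: 14.6
eef_pos: [595.6, -135.4, 31.5]
tool_rot: [2.174, 2.267, -0.0]
force: [-1.1, -5.7, 2.1]
gripper_width: 0.079
finger_force: 30.0
```

Request:
{"op": "jog_arm", "data": {"increments": [[0,3,0,0,0],[0,6,0,0,0],[0,9,0,0,0],[0,12,0,0,0],[0,15,0,0,0],[0,15,0,0,0]]}}

```text
time_s: 15.35
eef_pos: [610.1, -135.0, 31.6]
tool_rot: [-2.174, -2.268, 0.002]
force: [-6.5, -8.1, 8.3]
gripper_width: 0.083
finger_force: 30.0
```

Request:
{"op": "jog_arm", "data": {"increments": [[0,3,0,0,0],[0,6,0,0,0],[0,9,0,0,0],[0,12,0,0,0],[0,12,0,0,0]]}}

```text
time_s: 15.98
eef_pos: [622.1, -134.6, 31.6]
tool_rot: [-2.174, -2.268, 0.002]
force: [-7.0, -8.6, 7.3]
gripper_width: 0.08
finger_force: 30.0
```

Request:
{"op": "jog_arm", "data": {"increments": [[-0.5,1,-0.7,0,0],[-1,2,-0.7,0,0],[-1,3,-0.7,0,0],[-1,4,-0.7,0,0],[-1,4,-0.7,0,0]]}}

```text
time_s: 16.6
eef_pos: [626.0, -135.0, 32.0]
tool_rot: [-2.174, -2.268, 0.001]
force: [-4.2, -5.4, 3.4]
gripper_width: 0.086
finger_force: 30.1
```

Request:
{"op": "jog_arm", "data": {"increments": [[0,1,0,0,0],[0,2,0,0,0],[0,3,0,0,0],[0,4,0,0,0],[0,4,0,0,0]]}}

```text
time_s: 17.23
eef_pos: [630.0, -134.8, 32.0]
tool_rot: [-2.174, -2.268, 0.001]
force: [-4.1, -4.6, 4.6]
gripper_width: 0.084
finger_force: 30.1
```

Request:
{"op": "jog_arm", "data": {"increments": [[0,1,0,0,0],[0,2,0,0,0],[0,2,0,0,0]]}}

```text
time_s: 17.6
eef_pos: [631.0, -134.8, 32.1]
tool_rot: [-2.172, -2.267, 0.004]
force: [-12.5, -6.1, 12.5]
gripper_width: 0.082
finger_force: 30.1
```

Request:
{"op": "jog_arm", "data": {"increments": [[0,1,0,0,0],[0,2,0,0,0],[0,2,0,0,0]]}}

```text
time_s: 17.98
eef_pos: [633.0, -134.7, 32.2]
tool_rot: [-2.172, -2.266, 0.004]
force: [-13.0, -6.8, 14.6]
gripper_width: 0.084
finger_force: 30.2
```

Request:
{"op": "jog_arm", "data": {"increments": [[0,1,0,0,0],[0,2,0,0,0],[0,2,0,0,0]]}}

```text
time_s: 18.35
eef_pos: [634.8, -134.7, 32.2]
tool_rot: [-2.172, -2.266, 0.004]
force: [-13.6, -6.2, 15.3]
gripper_width: 0.08
finger_force: 30.2
```

Request:
{"op": "jog_arm", "data": {"increments": [[0,1,0,0,0],[0,2,0,0,0],[0,2,0,0,0]]}}

```text
time_s: 18.73
eef_pos: [636.7, -134.6, 32.3]
tool_rot: [-2.172, -2.266, 0.004]
force: [-15.0, -7.0, 16.6]
gripper_width: 0.082
finger_force: 30.2
```

Request:
{"op": "jog_arm", "data": {"increments": [[0,1,0,0,0],[0,1.5,0,0,0],[0,1.5,0,0,0]]}}

```text
time_s: 19.1
eef_pos: [638.0, -134.6, 32.3]
tool_rot: [-2.172, -2.266, 0.005]
force: [-16.5, -6.7, 18.2]
gripper_width: 0.084
finger_force: 30.2
```

Request:
{"op": "jog_arm", "data": {"increments": [[0,1,0,0,0],[0,1,0,0,0]]}}

```text
time_s: 19.35
eef_pos: [638.7, -134.5, 32.3]
tool_rot: [-2.171, -2.266, 0.005]
force: [-18.7, -6.6, 18.8]
gripper_width: 0.085
finger_force: 30.2
```

Request:
{"op": "jog_arm", "data": {"increments": [[0,1,0,0,0],[0,1,0,0,0]]}}

```text
time_s: 19.6
eef_pos: [638.7, -134.4, 32.3]
tool_rot: [-2.17, -2.265, 0.007]
force: [-24.7, -8.6, 27.3]
gripper_width: 0.078
finger_force: 30.2
```

Request:
{"op": "jog_arm", "data": {"increments": [[0,1,0,0,0],[0,1,0,0,0]]}}

```text
time_s: 19.85
eef_pos: [638.8, -134.4, 32.3]
tool_rot: [-2.169, -2.264, 0.009]
force: [-31.5, -7.8, 32.5]
gripper_width: 0.081
finger_force: 30.3
```

The stop is reached at x ≈ 638.7, 8 mm past the pad's first contact, as expected. I'll ease the push by 1 mm and check with the last picture.

Request:
{"op": "jog_arm", "data": {"increments": [[0,-1,0,0,0],[0,-1,0,0,0],[0,-1,0,0,0]]}}

```text
time_s: 20.23
eef_pos: [638.8, -134.4, 32.3]
tool_rot: [-2.17, -2.265, 0.007]
force: [-24.9, -7.0, 26.5]
gripper_width: 0.081
finger_force: 30.3
```

```bash
python3 - <<'E'
from h import *
from cell import manip
c={n:manip.camera(n)["image"][:,:,::-1] for n in("top","side")}
a=[cv2.resize(c[n][r:r+100,x:x+100],(400,400),interpolation=cv2.INTER_CUBIC) for n,r,x in(("side",70,250),("top",110,290))]
cv2.imwrite("pics/end.png",(255*(np.hstack(a)/255.)**.6).astype(np.uint8))
E
```

```text
(no output)
```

View pics/end.png

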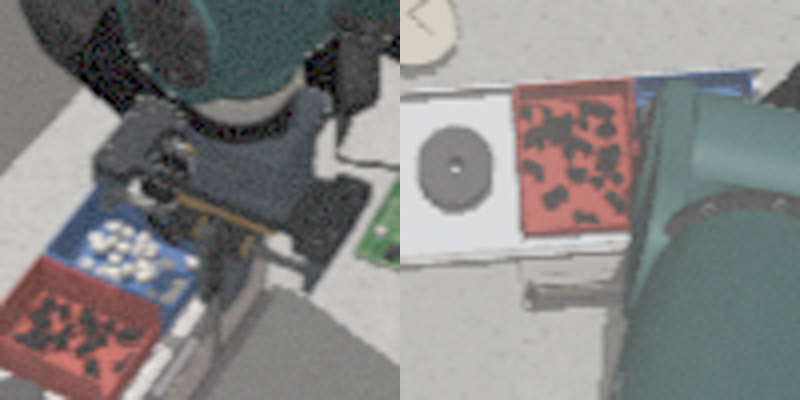

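The picture shows the loose holder's plate running flush and level from the fitted one (left panel, about (170–260, 260–390)), with the bins and reel where they were. I'm handing in.

```bash
python3 -c "
from cell import manip
print(manip.sign_off())"
```

```text
the job is handed in; nothing more can be done
None
```

I handed the job in with the loose holder butted against the fitted one, pushed in to the pad's hard stop and still gripped; the sign-off returned no verdict, so the result isn't confirmed.

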